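# Lock an engine valve in the third-hand forceps

### The arm

A 7-joint arm with a two-finger parallel gripper is mounted at the origin on the work surface. World frame = base frame: x ahead of the robot, y to its left, z up, the work surface at z = 0. Lengths are in mm, angles in rad, forces in N, time in s.
With the tool pointing down it reaches from about 425 to 1025 mm from the base axis. Payload 9.4 kg.
Tool frame: the origin (TCP) lies at the very end of the fingers, on their centre line; the grasp point (between the pads) lies 19 mm behind it; z points along the fingers, y is the line along which they close (so a half turn about z gives the same grasp; the last joint's range is limited). The gripper opens to 93 mm and grips with 3 to 60 N. Pads are 15 mm wide; open, the fingers measure 128 mm over their backs; the gripper's body (75 mm by 188 mm) begins 65 mm behind the grasp point.
Start: joints at [-1.341, 0.599, -0.003, 1.599, 0.002, 0.943, -0.08], TCP at [218.962, 691.144, 218.618] pointing down, gripper open.
Joint ranges: [-2.57, 2.57], [-0.35, 1.97], [-1.29, 1.29], [0.11, 2.56], [-1.05, 4.19], [0.11, 1.86], [-2.63, 2.63]. Speed limits (rad/s): [2.22, 2.22, 3.01, 3.01, 3.14, 3.14, 3.14].

### API

Orientations are given as a rotation vector (axis times angle).
In Python, from station import manip gives the robot as it stands.
- The arm moves only by the tool drive_tool, never from a script. Its argument "moves" is a list of rows, each an object of numbers: "dx", "dy", "dz": the shift along the tool's x, y, z in m; "spin": the turn about the tool's z in rad; "claw": the gripper command: -1 is fully open, 1 is shut, values between are in proportion. A call has 1 to 10 rows; each row shifts and turns the commanded pose from where the row before left it, along the tool's axes as they then stand; what a row does not reach is not made up. A row lasts 1/12 s, in which the tool goes at most 41.7 mm and 7.16 degrees, less where a joint would pass 70% of its speed; a pose out of reach is approached as far as the arm can. A call is refused whole if a number of a shift passes 0.0417 or a number of a turn 0.125, either way. A call with a gripper value outside its range is refused whole. The fingers move at their own pace and stop on an object; "squeeze" is the grip in N (left out, the last holds). Time passes only in rows, so rows that do not move let the fingers close. It gives the time, the measured TCP pose, the force, the opening and the grip force at its end, in the units of the state.
- manip.observe(): the state, without advancing time (a new reading comes with each control period).
- manip.snapshot(name): name is "scene" or "top"; returns the picture (400x640x3 uint8, blue, green, red); there is no depth.
- manip.camera_model(name): a dict with "camera_matrix" (3x3 intrinsics, pixels), "k1" (the pictures are not rectified: a ray, as slopes to the right and down, at radius r is drawn at 1 + k1 r^2 times it, then the intrinsics apply), "R" (3x3) and "t" (3): a world point X has camera coordinates R X + t. Camera axes: x right, y down, z forward; pixel columns grow to the right and rows downward; lengths in mm; the calibration is good to about 2 mm. A picture is of the moment at which its call begins. camera_model takes no time and is no camera call.
- manip.sign_off(): hands the job in; it is judged then, once.
Trained networks look in the newest picture that a camera, given by its name, has taken for a name from the list of things; names that differ only in an ending like _2 or _b are one class to them, and where a whole thing is asked for, a point or a joint stands for the part that bears it (a point fixed in the world has none). Each returns a list of dicts, best first, with "p" (0 to 1); they miss things now and then, are a little off and sometimes report something else, mostly with a low value. They report only what shows in the picture. A call takes as long as a camera call. They do not tell look-alikes from the thing itself.
- manip.search_frame(label, camera): "point" ([x, y, z] in mm, in world coordinates, good to about 4 mm: the middle of the surface that is visible of it).
The state is a dict: "t": time; "q": joint angles; "dq": joint speeds; "joint_torque": joint torques, N m; "tool_pos": TCP position; "orientation": TCP orientation; "contact_force": force on the tool from outside, world axes, zero at the start; "moment": the same for the moment, N m; "grip_width": finger opening in mm; "grasp_force": force on a finger pad.
Only numpy, scipy, OpenCV 4.12 (cv2) and the standard library are available. Lean on these libraries where they do the work, as an engineer would, in place of code of your own. Each camera call takes 0.05 s, during which the arm holds its last target. There are 200 camera calls.

### The job

Clamp the exhaust valve, the one with the smallest head, in the ratchet forceps on the magnetic stand so that its stem tip can be dressed: press the free ring down off the ratchet and swing it out so that the forceps spring open, stand the valve on the bench head down with its stem between the jaws, then push the free handle home until the ratchet locks and the jaws grip the stem firmly. Do not force the handles, do not knock the valve over, and leave everything else on the bench where it is.

Things in the scene. Friction and masses are not known exactly. Their poses are not given: they have to be found in the camera images.
- stand: Fixed blue magnetic base (50 x 58 x 52 mm, post top at 86 mm) at x -28, y +88 mm, whose clamp holds one half of 190 mm steel ratchet forceps level, 50 mm above the bench. Origin on the bench below the forceps' pivot screw; x from the pivot to the jaw tips (finger rings at negative x), y to the side of the fixed handle and base, z up. More than 40 N on any of it, forceps included, bends them.
- pivot (a point): Pivot of the forceps, at mid thickness (50 mm above the bench), axes as stand. The scissor halves swing level: the free handle lies on the -y side and moves towards -y to open, its jaw on the +y side.
- mouth (a point): Where the stem belongs, 45 mm from the pivot along x, axes as stand; 20 mm nearer the pivot to 10 mm nearer the tips will do. Jaws 10 mm tall (45 to 55 mm above the bench), 10 to 60 mm from the pivot. Fixed jaw's face: y -4 mm. Open mouth: y -4 to +19 mm here, to +24 mm at the tips. The stem passes, the valve's head does not: bring it in level from beyond the tips, head below the jaws.
- fixed_half: The half of the forceps held by the stand: jaw on the -y side, shank and ring on the +y side. Origin at the pivot, axes as stand. Round shank 7 mm thick; its ratchet bar, with teeth on its underside, reaches across 95 mm behind the pivot.
- free_jaw: Jaw of the free half, on the +y side. Origin at the pivot. It pushes the stem against the fixed jaw (a gripped 8 mm stem is centred on y = 0) and straightens it; closing the handle further then springs the forceps and raises the grip.
- fixed_ring (a point): Centre of the finger ring of the fixed half (125 mm behind the pivot, y +26 mm).
- free_ring (a point): Centre of the free half's finger ring, 128 mm from the pivot, 50 mm above the bench; moves with the handle (x -125, y -26 mm at 0.085 rad). 33 mm outside, 21 mm hole, bar 6.4 mm thick. Pressed down 3 to 5 mm with 4 to 6 N its teeth leave the ratchet; stop at about 8 mm. Let up while the teeth are still opposite each other it locks again: keep it down while swinging it out past 0.14 rad.
- handle (a joint): Opening angle of the free handle, rad: 0 closed stop, 0.425 fully open, growing as the free ring swings to -y; a light spring opens it. Empty, the ratchet holds at about 0.02, 0.055, 0.09, 0.125 (starts on one of the first three). Jaws touch an 8 mm stem at 0.10, loose at the 0.09 tooth, firm at the next (reads 0.06), hardest at the last (0.03). Closing takes 4 to 12 N at the free ring.
- exhaust_mid (a point): Centre of the exhaust valve to clamp: steel poppet valve standing head down on the bench, 108 mm tall, stem 8 mm diameter, head 31 mm diameter (the head is 5 mm thick and flares into the stem up to 30 mm above the bench), 60 g. The point lies on the axis 54 mm above its underside; z up along the stem.
- intake_a_mid (a point): An intake valve, leave alone: like the exhaust valve, 108 mm tall, stem 8 mm, but head 42 mm diameter. Centre, 54 mm up.
- intake_b_mid (a point): The other intake valve, leave alone: head 42 mm diameter. Centre, 54 mm up.
- deep_socket_mid (a point): Deep socket standing on the bench, 28 mm diameter, 63 mm tall, leave alone. Centre.
- socket_mid (a point): Short socket standing on the bench, 26 mm diameter, 38 mm tall, leave alone. Centre.
- spring_retainer: Valve spring retainer, a small steel flanged disc 25 mm diameter, 9 mm high, leave alone. Origin at the centre of its underside.
- spanner: Steel spanner 190 mm long lying on the bench, leave alone. Origin at its middle.
- driver: Screwdriver 210 mm long with orange handle lying on the bench, leave alone. Origin at its middle.
- exhaust: The exhaust valve itself; origin at the centre of its underside (54 mm below its centre point).
There are look-alikes about, which are no part of the job. What is shaped like the exhaust but turquoise is not meant.

How it is judged (in metres and radians):
On the way, in this order (a step that is already met when the one before it is completed fails the run):
1. the ratchet is released and the forceps stand open (value of joint handle above 0.38 rad), for 0.2 s.
2. the exhaust valve stands on the bench, let go, with its stem between the jaws (x of exhaust_mid in the frame of mouth between -0.023 and 0.014 m and y of exhaust_mid in the frame of mouth between -0.004 and 0.016 m and height (world z) of exhaust_mid below 0.058 m and angle between exhaust_mid's own z axis and vertical below 0.2 rad and contact force between the fingers and exhaust below 0.05 N), for 0.2 s.
At the end, for the whole second after the job is handed in: The exhaust valve stands still and upright (within 4 degrees) head down on the bench, its stem between the jaws (at most 24 mm inward or 14 mm outward of the mouth point), gripped by both jaws with over 4 N; the ratchet holds the handle below 0.072 rad: one of the two innermost teeth (value of joint handle below 0.072 rad and x of exhaust_mid in the frame of mouth between -0.024 and 0.014 m and y of exhaust_mid in the frame of mouth between -0.003 and 0.003 m and height (world z) of exhaust_mid between 0.051 and 0.058 m and angle between exhaust_mid's own z axis and vertical below 0.07 rad and contact force between exhaust and free_jaw above 4 N and contact force between exhaust and fixed_half above 4 N and linear speed of exhaust below 0.01 m/s); the robot touches nothing.
It fails at once if the forceps or stand are loaded with more than 40 N (contact force between any of the fingers, the arm and stand above 40 N).
It fails at once if the exhaust valve is knocked over (angle between exhaust_mid's own z axis and vertical above 0.6 rad).
It fails at once if another thing on the bench is moved by more than 20 mm or an intake valve is knocked over (distance of any of intake_a_mid, intake_b_mid, deep_socket_mid, socket_mid, spring_retainer, spanner, driver from where it was at the start of the episode above 0.02 m).
It also fails if it takes over 61 s, if anything falls off the work surface, if the arm or the gripper's body presses on something with over 40 N, if the wrist force passes 120 N, or if a joint passes its speed limit or range.

## Working session

There is one attempt and no reset: what is moved stays moved. The work goes in short steps, Python scripts to look and compute and a tool call to move; the robot and the scene stay as the last step left them, time stands still between calls to the robot, and variables do not carry over. Pictures are saved under pics/ and viewed, at most 10 in all, crops included, and the job is handed in when it is done.

Besides the shell and the picture viewer there is one more tool, called after ">>>" as name(argument=value, ...) on one line, values as JSON. drive_tool: Moves the arm, as the interface text tells. Its arguments: {"type":"object","properties":{"moves":{"type":"array"},"squeeze":{"type":"number"}},"required":["moves"]}

```bash
mkdir -p pics
python3 - <<'E'
from station import manip
import cv2, numpy as np
for c in ("scene","top"):
    im=manip.snapshot(c); cv2.imwrite(f"pics/{c}0.png",im)
    m=manip.camera_model(c); print(c,np.round(m["R"],3).tolist(),np.round(m["t"],1),m["camera_matrix"],m["k1"])
    for l in ("stand","free_ring","fixed_ring","pivot","free_jaw","exhaust_mid","intake_a_mid","deep_socket_mid","socket_mid","spring_retainer","spanner","driver"):
        r=manip.search_frame(l,c); print(l,[(np.round(d["point"]).tolist(),round(d["p"],2)) for d in r[:4]])
s=manip.observe(); print(s["t"],s["tool_pos"],s["orientation"],s["grip_width"])
E
```

```text
scene [[0.31, 0.951, 0.02], [0.612, -0.183, -0.769], [-0.727, 0.251, -0.639]] [-188.3 -269.6 1301.7] [[369.60392262   0.         321.58392984]
 [  0.         369.60392262 199.88757845]
 [  0.           0.           1.        ]] -0.08014458765063716
stand [([634.0, 181.0, 53.0], 0.83), ([555.0, -251.0, 12.0], 0.73)]
free_ring [([535.0, 235.0, 50.0], 0.59)]
fixed_ring [([638.0, 177.0, 50.0], 0.76)]
pivot [([638.0, 183.0, 53.0], 0.83)]
free_jaw [([347.0, 390.0, 22.0], 0.45)]
exhaust_mid [([405.0, -217.0, 33.0], 0.72), ([414.0, -148.0, 26.0], 0.56), ([472.0, -201.0, 27.0], 0.52), ([465.0, -278.0, 26.0], 0.46)]
intake_a_mid [([559.0, -251.0, 11.0], 0.87), ([341.0, -354.0, 8.0], 0.35)]
deep_socket_mid [([729.0, -87.0, 47.0], 0.75)]
socket_mid [([448.0, -49.0, 28.0], 0.73)]
spring_retainer [([668.0, -186.0, 16.0], 0.73), ([728.0, -86.0, 48.0], 0.44), ([532.0, 238.0, 51.0], 0.42), ([449.0, -49.0, 27.0], 0.18)]
spanner [([343.0, -355.0, 9.0], 0.74)]
driver [([346.0, 389.0, 21.0], 0.79)]
top [[0.009, -1.0, 0.0], [-0.995, -0.009, -0.104], [0.104, 0.001, -0.995]] [  15.6  541.3 1034.9] [[446.148
[... 257 characters left out ...]
200.0, 4.0], 0.38)]
fixed_ring [([584.0, 188.0, 57.0], 0.82)]
pivot [([529.0, 233.0, 52.0], 0.67), ([583.0, 187.0, 52.0], 0.65)]
free_jaw []
exhaust_mid [([465.0, -196.0, 5.0], 0.69), ([405.0, -213.0, 3.0], 0.67), ([458.0, -279.0, 8.0], 0.63)]
intake_a_mid [([553.0, -244.0, 8.0], 0.55)]
deep_socket_mid [([715.0, -84.0, 55.0], 0.57), ([464.0, -198.0, 6.0], 0.32)]
socket_mid [([576.0, 126.0, 56.0], 0.45)]
spring_retainer [([548.0, -131.0, 4.0], 0.52), ([439.0, -48.0, 36.0], 0.47)]
spanner [([342.0, -352.0, 6.0], 0.94), ([330.0, 398.0, 23.0], 0.42)]
driver [([332.0, 398.0, 22.0], 0.65)]
1.3 [218.98188116 691.16390907 218.61312603] [4.79984006e-01 3.10463866e+00 6.67433747e-05] 92.93713659562492
```

View pics/scene0.png

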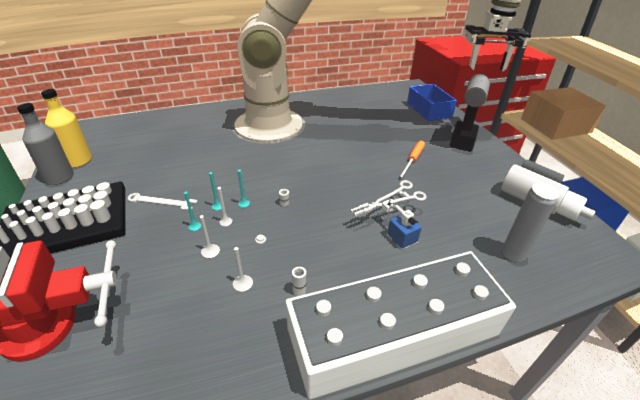

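View pics/top0.png

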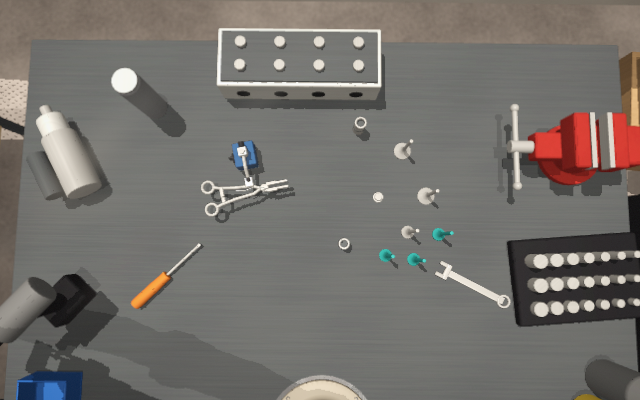

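```bash
cat > h.py <<'E'
import numpy as np, cv2
from station import manip
def px2w(c,u,v,z):
    m=manip.camera_model(c);K=np.array(m["camera_matrix"]);R=np.array(m["R"]);t=np.array(m["t"])
    d=np.array([(u-K[0,2])/K[0,0],(v-K[1,2])/K[1,1]]);s=d.copy()
    for _ in range(10): s=d/(1+m["k1"]*(s@s))
    r=R.T@np.array([*s,1]);o=-R.T@t
    return o+r*(z-o[2])/r[2]
def w2px(c,X):
    m=manip.camera_model(c);K=np.array(m["camera_matrix"])
    p=np.array(m["R"])@np.array(X,float)+np.array(m["t"]);s=p[:2]/p[2];s=s*(1+m["k1"]*(s@s))
    return K[:2,:2]@s+K[:2,2]
E
python3 - <<'E'
from h import *
a=cv2.imread("pics/top0.png");b=cv2.imread("pics/scene0.png")
c=lambda im,x,y,w,h,k:cv2.resize(im[y:y+h,x:x+w],None,fx=k,fy=k,interpolation=cv2.INTER_CUBIC)
A=c(a,195,130,110,90,7); cv2.imwrite("pics/forc.png",A)
B=np.hstack([c(a,370,205,90,70,4),c(b,180,160,90,70,4)]); cv2.imwrite("pics/valves.png",B)
E
```

```text
(no output)
```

View pics/forc.png

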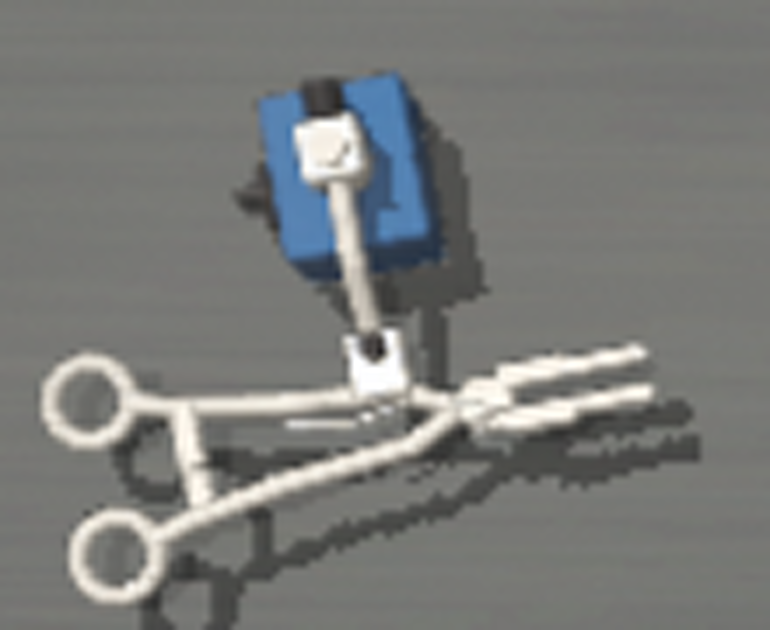

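View pics/valves.png

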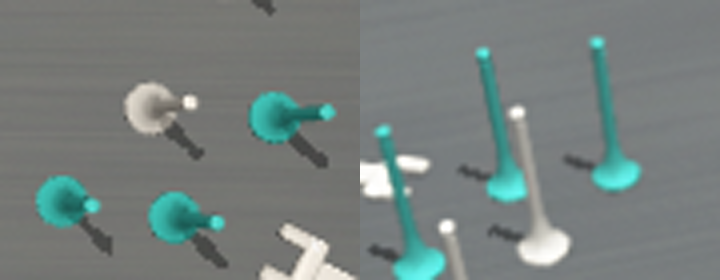

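Run:
```python
from h import *
from scipy.optimize import least_squares
C=lambda x,y,x0,y0,k:((x+.5)/k-.5+x0,(y+.5)/k-.5+y0)
P=dict(fix=(88,400),free=(117,556),tipfree=(646,352),tipfix=(652,390),pivot=(470,408))
W={k:px2w("top",*C(*v,195,130,7),50)[:2] for k,v in P.items()}
for k,v in W.items(): print(k,v.round(1))
def f(p):
    x,y,a,h=p;R=np.array([[np.cos(a),-np.sin(a)],[np.sin(a),np.cos(a)]]);g=.12+h
    L=dict(fix=(-125,26),free=(-128*np.cos(g),-128*np.sin(g)))
    e=[R@np.array(v)+[x,y]-W[k] for k,v in L.items()]
    e.append(.3*(np.array([x,y])-W["pivot"]))
    m=(W["tipfree"]+W["tipfix"])/2; e.append(.3*((R.T@(m-[x,y]))-[60,2]))
    return np.concatenate(e)
r=least_squares(f,[570,110,-1.57,.05]);print(r.x.round(3),r.fun.round(1))
x,y,a,h=r.x;R=np.array([[np.cos(a),-np.sin(a)],[np.sin(a),np.cos(a)]])
print("mouth",R@[45,0]+[x,y],"tip60",R@[60,0]+[x,y])
for p in((-53,88),):
    q=R@[-28,88]+[x,y];print("base",q, w2px("top",[*q,86]))
for n,q in dict(fix=(*(R@[-125,26]+[x,y]),50),free=(*W["free"],50),mouth=(*(R@[60,0]+[x,y]),50)).items(): print("scene px",n,w2px("scene",q))
print("valve top tip",px2w("top",*C(190,102,370,205,4),108),"base",px2w("top",*C(152,107,370,205,4),5))
print("valve scene tip",px2w("scene",*C(157,112,180,160,4),108),"base",px2w("scene",*C(183,245,180,160,4),5))
for t in ((327,111),(217,222),(92,205)): print("turq",px2w("top",*C(*t,370,205,4),108))
print("intake tips",px2w("top",412,141,108),px2w("top",434,188,108))
s=manip.observe();print(cv2.Rodrigues(np.array(s["orientation"]))[0].round(3).tolist(),s["t"])
b=cv2.imread("pics/scene0.png");cv2.imwrite("pics/forcs.png",cv2.resize(b[170:250,345:445],None,fx=6,fy=6,interpolation=cv2.INTER_CUBIC))
```

```text
fix [566.9 272.8]
free [514.6 261.3]
tipfree [584.8  86.3]
tipfix [572.   84.1]
pivot [565.4 144.9]
[ 5.65882e+02  1.44591e+02 -1.37400e+00  9.70000e-02] [ 0.1 -0.5 -0.2  0.5  0.2 -0.1  0.2 -0.4]
mouth [574.68978034 100.46176368] tip60 [577.62585255  85.75192071]
base [646.69864099 189.27462304] [241.17000697 150.2380016 ]
scene px fix [419.72374589 195.56880916]
scene px free [406.05515959 184.22366858]
scene px mouth [352.63261187 212.56018301]
valve top tip [ 467.78933715 -204.26103956  108.        ] base [ 468.48628571 -204.83274059    5.        ]
valve scene tip [ 468.94623958 -204.34602475  108.        ] base [ 469.8045803  -204.60283402    5.        ]
turq [ 463.55812963 -279.23373667  108.        ]
turq [ 402.79361913 -218.03908381  108.        ]
turq [ 411.35587759 -150.1318134   108.        ]
intake tips [ 666.60148313 -195.6916291   108.        ] [ 561.12377659 -242.94122567  108.        ]
[[-0.953, 0.302, 0.0], [0.302, 0.953, 0.0], [-0.0, 0.0, -1.0]] 1.3
```

View pics/forcs.png

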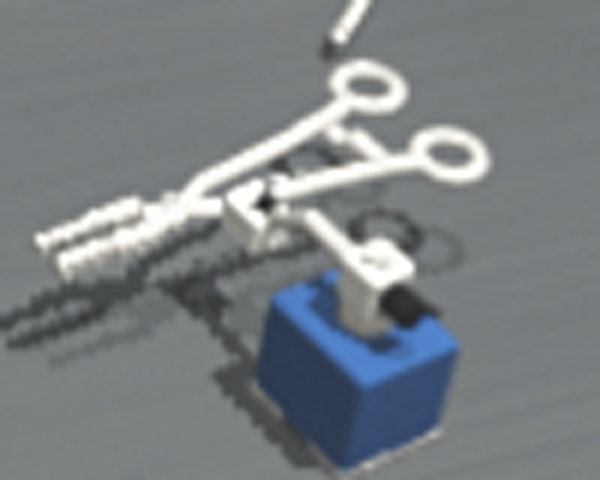

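>>> drive_tool(moves=[{"dx":-0.0272,"dy":-0.0211,"claw":1},{"dx":-0.0272,"dy":-0.0211,"claw":1},{"dx":-0.0272,"dy":-0.0211,"claw":1},{"dx":-0.0272,"dy":-0.0211,"claw":1},{"dx":-0.0272,"dy":-0.0211,"claw":1},{"dx":-0.0272,"dy":-0.0211,"claw":1},{"dx":-0.0272,"dy":-0.0211,"claw":1},{"dx":-0.0272,"dy":-0.0211,"claw":1},{"dx":-0.0272,"dy":-0.0211,"claw":1},{"dx":-0.0272,"dy":-0.0211,"claw":1}], squeeze=10)

```text
$.moves[0]: bad value
```

>>> drive_tool(moves=[{"dx":-0.0272,"dy":-0.0211,"dz":0,"spin":0,"claw":1},{"dx":-0.0272,"dy":-0.0211,"dz":0,"spin":0,"claw":1},{"dx":-0.0272,"dy":-0.0211,"dz":0,"spin":0,"claw":1},{"dx":-0.0272,"dy":-0.0211,"dz":0,"spin":0,"claw":1},{"dx":-0.0272,"dy":-0.0211,"dz":0,"spin":0,"claw":1},{"dx":-0.0272,"dy":-0.0211,"dz":0,"spin":0,"claw":1},{"dx":-0.0272,"dy":-0.0211,"dz":0,"spin":0,"claw":1},{"dx":-0.0272,"dy":-0.0211,"dz":0,"spin":0,"claw":1},{"dx":-0.0272,"dy":-0.0211,"dz":0,"spin":0,"claw":1},{"dx":-0.0272,"dy":-0.0211,"dz":0,"spin":0,"claw":1}], squeeze=10)

```text
t: 2.13
tool_pos: [415.3, 406.5, 218.9]
orientation: [0.48, 3.104, 0.001]
contact_force: [1.3, 0.6, 0.6]
grip_width: 31.1
grasp_force: 0.0
```

>>> drive_tool(moves=[{"dx":-0.027,"dy":-0.021,"dz":0.02,"spin":0,"claw":1},{"dx":-0.027,"dy":-0.021,"dz":0.02,"spin":0,"claw":1},{"dx":-0.027,"dy":-0.021,"dz":0.02,"spin":0,"claw":1},{"dx":-0.027,"dy":-0.021,"dz":0.02,"spin":0,"claw":1},{"dx":-0.027,"dy":-0.021,"dz":0.02,"spin":0,"claw":1},{"dx":0,"dy":0,"dz":0.03,"spin":0,"claw":1},{"dx":0,"dy":0,"dz":0.02,"spin":0,"claw":1},{"dx":0,"dy":0,"dz":0,"spin":0,"claw":1},{"dx":0,"dy":0,"dz":0,"spin":0,"claw":1}])

```text
t: 2.88
tool_pos: [511.1, 266.8, 68.1]
orientation: [-0.48, -3.103, 0.002]
contact_force: [-0.2, -0.7, 0.9]
grip_width: 0.4
grasp_force: 0.0
```

Run:
```python
from h import *
s=manip.observe();print(s["t"],s["tool_pos"].round(1) if hasattr(s["tool_pos"],"round") else s["tool_pos"],s["contact_force"],s["grip_width"])
a=manip.snapshot("top");b=manip.snapshot("scene")
A=cv2.resize(a[150:230,195:295],None,fx=4,fy=4,interpolation=cv2.INTER_CUBIC)
B=cv2.resize(b[140:220,345:445],None,fx=4,fy=4,interpolation=cv2.INTER_CUBIC)
cv2.imwrite("pics/p1.png",np.hstack([A,B]))
```

```text
2.8833 [511.1 266.8  68.1] [-0.15379598 -0.66508703  0.8677661 ] 0.3627493761548202
```

View pics/p1.png

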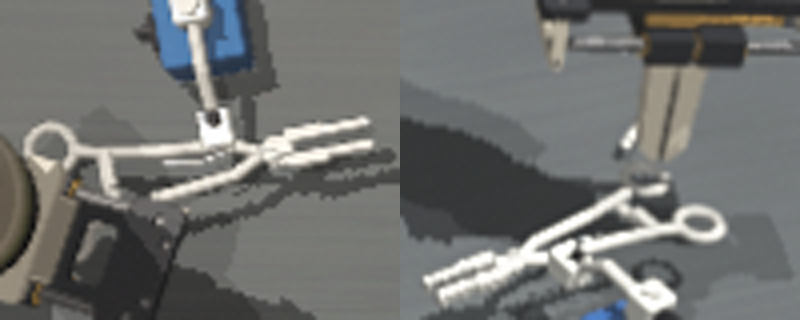

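>>> drive_tool(moves=[{"dx":-0.001,"dy":0,"dz":0.006,"spin":0,"claw":1},{"dx":0,"dy":0,"dz":0.006,"spin":0,"claw":1},{"dx":0,"dy":0,"dz":0.003,"spin":0,"claw":1},{"dx":0,"dy":0,"dz":0.002,"spin":0,"claw":1},{"dx":0,"dy":0,"dz":0,"spin":0,"claw":1}])

```text
t: 3.4
tool_pos: [512.4, 267.0, 51.5]
orientation: [0.479, 3.105, 0.0]
contact_force: [-0.6, 0.6, 1.6]
grip_width: 0.4
grasp_force: 0.9
```

>>> drive_tool(moves=[{"dx":0,"dy":0,"dz":0.0015,"spin":0,"claw":1},{"dx":0,"dy":0,"dz":0.0015,"spin":0,"claw":1},{"dx":0,"dy":0,"dz":0,"spin":0,"claw":1}])

```text
t: 3.65
tool_pos: [512.2, 266.8, 48.6]
orientation: [-0.48, -3.104, 0.0]
contact_force: [-0.3, 1.8, 3.3]
grip_width: 0.7
grasp_force: 1.7
```

>>> drive_tool(moves=[{"dx":0,"dy":0,"dz":0.0013,"spin":0,"claw":1},{"dx":0,"dy":0,"dz":0,"spin":0,"claw":1},{"dx":0.0034,"dy":-0.0031,"dz":0,"spin":0,"claw":1},{"dx":0.0034,"dy":-0.0031,"dz":0,"spin":0,"claw":1},{"dx":0.0034,"dy":-0.0031,"dz":0,"spin":0,"claw":1},{"dx":0,"dy":0,"dz":0,"spin":0,"claw":1}])

```text
t: 4.15
tool_pos: [498.9, 259.7, 47.4]
orientation: [-0.481, -3.104, 0.002]
contact_force: [-0.0, -0.9, 3.7]
grip_width: 0.5
grasp_force: 2.0
```

Run:
```python
from h import *
s=manip.observe();print(s["tool_pos"],s["contact_force"])
for c in("top","scene"):
  im=manip.snapshot(c)
  if c=="top":A=cv2.resize(im[150:230,195:295],None,fx=4,fy=4,interpolation=cv2.INTER_CUBIC)
  else:B=cv2.resize(im[140:220,345:445],None,fx=4,fy=4,interpolation=cv2.INTER_CUBIC)
cv2.imwrite("pics/p2.png",np.hstack([A,B]))
```

```text
[498.91077813 259.70584952  47.37692492] [-0.01198033 -0.91842886  3.67473307]
```

View pics/p2.png

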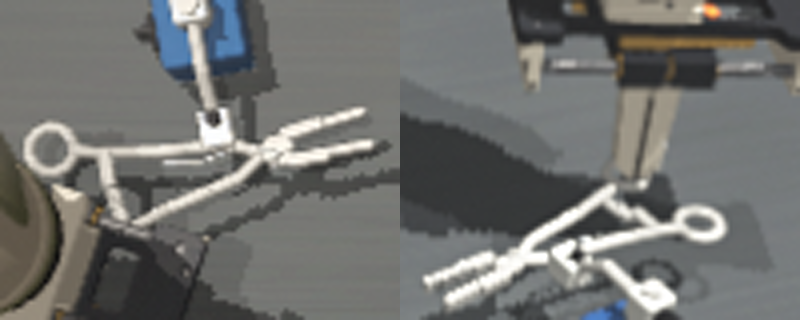

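>>> drive_tool(moves=[{"dx":0.004,"dy":-0.0035,"dz":0,"spin":0,"claw":1},{"dx":0.004,"dy":-0.0035,"dz":0,"spin":0,"claw":1},{"dx":0.004,"dy":-0.0035,"dz":0,"spin":0,"claw":1},{"dx":0.004,"dy":-0.0035,"dz":0,"spin":0,"claw":1},{"dx":0,"dy":0,"dz":-0.015,"spin":0,"claw":1},{"dx":0,"dy":0,"dz":-0.02,"spin":0,"claw":1},{"dx":0,"dy":0,"dz":-0.04,"spin":0,"claw":0},{"dx":0,"dy":0,"dz":-0.04,"spin":0,"claw":0},{"dx":0,"dy":0,"dz":0,"spin":0,"claw":0}])

```text
t: 5.0
tool_pos: [482.2, 254.2, 168.2]
orientation: [0.479, 3.099, 0.009]
contact_force: [0.9, -0.1, -0.6]
grip_width: 16.2
grasp_force: 0.0
```

Run:
```python
from h import *
im=manip.snapshot("scene")
s=manip.observe();print(s["t"],s["tool_pos"],s["contact_force"],s["grip_width"])
for l in("free_ring","fixed_ring"):
  for d in manip.search_frame(l,"scene")[:2]: print(l,d["point"],d["p"])
B=cv2.resize(im[140:240,325:445],None,fx=5,fy=5,interpolation=cv2.INTER_CUBIC)
cv2.imwrite("pics/p3.png",B)
```

```text
5.05 [481.46176455 253.77150687 165.63689087] [-0.51062929  0.51583222 -0.27365684] 19.775338456765713
free_ring [506.8, 227.2, 51.0] 0.68
fixed_ring [637.5, 174.7, 51.9] 0.77
```

View pics/p3.png

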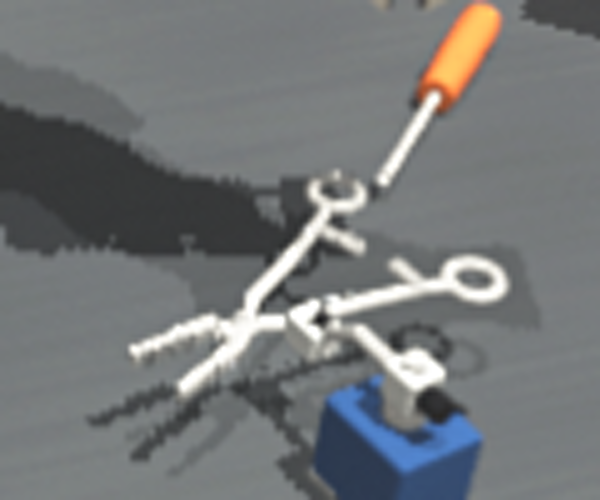

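>>> drive_tool(moves=[{"dx":-0.0105,"dy":-0.0367,"dz":0,"spin":0,"claw":0},{"dx":-0.0105,"dy":-0.0367,"dz":0,"spin":0,"claw":0},{"dx":-0.0105,"dy":-0.0367,"dz":0,"spin":0,"claw":0},{"dx":-0.0105,"dy":-0.0367,"dz":0,"spin":0,"claw":0},{"dx":-0.0105,"dy":-0.0367,"dz":0,"spin":0,"claw":0},{"dx":-0.0105,"dy":-0.0367,"dz":0,"spin":0,"claw":0},{"dx":-0.0105,"dy":-0.0367,"dz":0,"spin":0,"claw":0},{"dx":-0.0105,"dy":-0.0367,"dz":0,"spin":0,"claw":0},{"dx":-0.0105,"dy":-0.0367,"dz":0,"spin":0,"claw":0},{"dx":-0.0105,"dy":-0.0367,"dz":0,"spin":0,"claw":0}])

```text
t: 5.98
tool_pos: [468.2, -130.4, 160.7]
orientation: [-0.479, -3.102, -0.001]
contact_force: [1.0, 0.1, -0.2]
grip_width: 46.4
grasp_force: 0.0
```

>>> drive_tool(moves=[{"dx":-0.0105,"dy":-0.0367,"dz":0,"spin":0,"claw":0},{"dx":-0.0105,"dy":-0.0367,"dz":0,"spin":0,"claw":0},{"dx":0,"dy":0,"dz":0.02,"spin":0,"claw":0},{"dx":0,"dy":0,"dz":0,"spin":0,"claw":0},{"dx":0,"dy":0,"dz":0,"spin":0,"claw":0}])

```text
t: 6.4
tool_pos: [466.0, -204.5, 140.5]
orientation: [-0.479, -3.1, -0.002]
contact_force: [-0.5, -0.4, 0.0]
grip_width: 46.5
grasp_force: 0.0
```

Run:
```python
from h import *
print(px2w("scene",325+338.5/5-.5,140+193.5/5-.5,50))
s=manip.observe();p=np.array(s["tool_pos"]);R=cv2.Rodrigues(np.array(s["orientation"]))[0]
print(s["t"],p,s["grip_width"],R.round(3).tolist(),"to go (tool)",R.T@(np.array([468.5,-204.4,62])-p))
```

```text
[480.2219496  238.10358045  50.        ]
6.4 [ 466.01842623 -204.48970837  140.46281092] 46.515250471628285 [[-0.953, 0.302, -0.005], [0.302, 0.953, 0.002], [0.005, 0.001, -1.0]] to go (tool) [-2.73155408  0.78106634 78.45066922]
```

>>> drive_tool(moves=[{"dx":-0.0027,"dy":0.0008,"dz":0.01,"spin":0,"claw":0},{"dx":0,"dy":0,"dz":0.025,"spin":0,"claw":0},{"dx":0,"dy":0,"dz":0.025,"spin":0,"claw":0},{"dx":0,"dy":0,"dz":0.018,"spin":0,"claw":0},{"dx":0,"dy":0,"dz":0,"spin":0,"claw":0.3},{"dx":0,"dy":0,"dz":0,"spin":0,"claw":0.6},{"dx":0,"dy":0,"dz":0,"spin":0,"claw":0.8},{"dx":0,"dy":0,"dz":0,"spin":0,"claw":1},{"dx":0,"dy":0,"dz":0,"spin":0,"claw":1},{"dx":0,"dy":0,"dz":0,"spin":0,"claw":1}], squeeze=20)

```text
t: 7.23
tool_pos: [470.9, -205.7, 65.3]
orientation: [0.48, 3.103, -0.0]
contact_force: [-0.8, -0.4, -0.1]
grip_width: 11.2
grasp_force: 0.0
```

>>> drive_tool(moves=[{"dx":0,"dy":0,"dz":0,"spin":0,"claw":1},{"dx":0,"dy":0,"dz":0,"spin":0,"claw":1},{"dx":0,"dy":0,"dz":0,"spin":0,"claw":1},{"dx":0,"dy":0,"dz":0,"spin":0,"claw":1}])

```text
t: 7.57
tool_pos: [470.9, -205.7, 65.1]
orientation: [0.48, 3.103, -0.0]
contact_force: [-1.1, 0.3, 7.2]
grip_width: 7.8
grasp_force: 20.0
```

>>> drive_tool(moves=[{"dx":0,"dy":0,"dz":-0.01,"spin":0,"claw":1},{"dx":0,"dy":0,"dz":-0.03,"spin":0,"claw":1},{"dx":0,"dy":0,"dz":-0.03,"spin":0,"claw":1},{"dx":-0.0024,"dy":0.0176,"dz":0,"spin":0,"claw":1},{"dx":-0.0048,"dy":0.0353,"dz":0,"spin":0,"claw":1},{"dx":-0.0048,"dy":0.0353,"dz":0,"spin":0,"claw":1},{"dx":-0.0048,"dy":0.0353,"dz":0,"spin":0,"claw":1},{"dx":-0.0048,"dy":0.0353,"dz":0,"spin":0,"claw":1},{"dx":-0.0048,"dy":0.0353,"dz":0,"spin":0,"claw":1},{"dx":-0.0048,"dy":0.0353,"dz":0,"spin":0,"claw":1}])

```text
t: 8.4
tool_pos: [569.8, 5.3, 135.2]
orientation: [0.48, 3.104, 0.0]
contact_force: [0.1, 0.3, -0.0]
grip_width: 7.7
grasp_force: 20.0
```

>>> drive_tool(moves=[{"dx":-0.0048,"dy":0.0353,"dz":0,"spin":0,"claw":1},{"dx":-0.0024,"dy":0.0176,"dz":0,"spin":0,"claw":1},{"dx":0,"dy":0,"dz":0.02,"spin":0,"claw":1},{"dx":0,"dy":0,"dz":0.02,"spin":0,"claw":1},{"dx":0,"dy":0,"dz":0.012,"spin":0,"claw":1},{"dx":0,"dy":0,"dz":0,"spin":0,"claw":1},{"dx":0,"dy":0,"dz":0,"spin":0,"claw":1}])

```text
t: 8.98
tool_pos: [591.8, 51.5, 82.3]
orientation: [-0.481, -3.103, 0.001]
contact_force: [0.2, -0.6, -0.6]
grip_width: 7.5
grasp_force: 20.0
```

Run:
```python
from h import *
s=manip.observe();p=np.array(s["tool_pos"]);print(s["t"],p,s["orientation"],s["contact_force"],s["grip_width"],s["grasp_force"])
a=manip.snapshot("top");b=manip.snapshot("scene");print(w2px("top",[*p[:2],14]),w2px("scene",[*p[:2],14]))
for c in("top","scene"):
  for d in manip.search_frame("exhaust_mid",c)[:3]: print(c,np.round(d["point"]),d["p"])
B=cv2.resize(b[155:255,305:405],None,fx=5,fy=5,interpolation=cv2.INTER_CUBIC)
cv2.imwrite("pics/p4.png",B)
```

```text
8.9833 [591.81584506  51.5140044   82.30979894] [-4.80689568e-01 -3.10325853e+00  8.52723194e-04] [ 0.18979156 -0.55083375 -0.57408987] 7.521233907117233 19.99992549419403
[302.16066511 179.33959669] [340.30175645 230.49792317]
top [ 460. -277.    8.] 0.69
top [ 405. -214.    3.] 0.63
top [ 411. -148.   11.] 0.6
scene [ 414. -148.   25.] 0.7
scene [547. 166.  53.] 0.7
scene [592.  54.  42.] 0.68
```

View pics/p4.png

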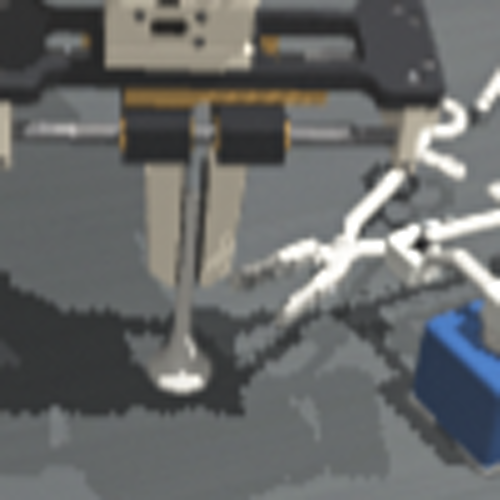

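>>> drive_tool(moves=[{"dx":0,"dy":0,"dz":0.013,"spin":0,"claw":1},{"dx":0.0031,"dy":0.0059,"dz":0,"spin":0,"claw":1},{"dx":0.0031,"dy":0.0059,"dz":0,"spin":0,"claw":1},{"dx":0.0031,"dy":0.0059,"dz":0,"spin":0,"claw":1},{"dx":0.0031,"dy":0.0059,"dz":0,"spin":0,"claw":1},{"dx":0.0031,"dy":0.0059,"dz":0,"spin":0,"claw":1},{"dx":0,"dy":0,"dz":0,"spin":0,"claw":1}])

```text
t: 9.77
tool_pos: [586.2, 87.1, 69.7]
orientation: [0.476, 3.105, 0.002]
contact_force: [-0.4, 1.0, -1.1]
grip_width: 7.5
grasp_force: 20.0
```

>>> drive_tool(moves=[{"dx":0.0031,"dy":0.0059,"dz":0,"spin":0,"claw":1},{"dx":0.0031,"dy":0.0059,"dz":0,"spin":0,"claw":1},{"dx":0.0031,"dy":0.0059,"dz":0,"spin":0,"claw":1},{"dx":0,"dy":0,"dz":0,"spin":0,"claw":1},{"dx":0,"dy":0,"dz":0,"spin":0,"claw":1}])

```text
t: 10.18
tool_pos: [582.8, 105.0, 69.3]
orientation: [-0.479, -3.105, 0.0]
contact_force: [0.4, 0.1, -0.4]
grip_width: 7.6
grasp_force: 20.0
```

>>> drive_tool(moves=[{"dx":0,"dy":0,"dz":0.002,"spin":0,"claw":1},{"dx":0,"dy":0,"dz":0.0015,"spin":0,"claw":1},{"dx":0,"dy":0,"dz":0.0005,"spin":0,"claw":1},{"dx":0,"dy":0,"dz":0,"spin":0,"claw":1},{"dx":0,"dy":0,"dz":0,"spin":0,"claw":1}])

```text
t: 10.6
tool_pos: [582.9, 104.2, 65.2]
orientation: [-0.481, -3.105, 0.0]
contact_force: [0.2, 0.2, -1.1]
grip_width: 7.4
grasp_force: 20.0
```

>>> drive_tool(moves=[{"dx":0,"dy":0,"dz":0.0007,"spin":0,"claw":1},{"dx":0,"dy":0,"dz":0,"spin":0,"claw":1},{"dx":0,"dy":0,"dz":0,"spin":0,"claw":1}])

```text
t: 10.85
tool_pos: [583.0, 104.3, 65.2]
orientation: [0.48, 3.104, 0.0]
contact_force: [-1.5, -0.8, 5.9]
grip_width: 7.5
grasp_force: 20.0
```

>>> drive_tool(moves=[{"dx":0,"dy":0,"dz":0,"spin":0,"claw":0.8},{"dx":0,"dy":0,"dz":0,"spin":0,"claw":0.6},{"dx":0,"dy":0,"dz":0,"spin":0,"claw":0.3},{"dx":0,"dy":0,"dz":0,"spin":0,"claw":0.3},{"dx":0,"dy":0,"dz":0,"spin":0,"claw":0.3},{"dx":0,"dy":0,"dz":-0.01,"spin":0,"claw":0.3},{"dx":0,"dy":0,"dz":-0.03,"spin":0,"claw":0.3},{"dx":0,"dy":0,"dz":-0.03,"spin":0,"claw":0.3},{"dx":0,"dy":0,"dz":-0.03,"spin":0,"claw":1},{"dx":0,"dy":0,"dz":0,"spin":0,"claw":1}])

```text
t: 11.68
tool_pos: [585.5, 104.9, 170.6]
orientation: [0.48, 3.097, 0.005]
contact_force: [-0.3, 0.0, 0.1]
grip_width: 23.3
grasp_force: 0.0
```

>>> drive_tool(moves=[{"dx":0.0288,"dy":0.0122,"dz":0,"spin":0,"claw":1},{"dx":0.0288,"dy":0.0122,"dz":0,"spin":0,"claw":1},{"dx":0.0288,"dy":0.0122,"dz":0,"spin":0,"claw":1},{"dx":0.0288,"dy":0.0122,"dz":0,"spin":0,"claw":1},{"dx":0.0288,"dy":0.0122,"dz":0,"spin":0,"claw":1},{"dx":0.0288,"dy":0.0122,"dz":0,"spin":0,"claw":1},{"dx":0,"dy":0,"dz":0,"spin":-0.114,"claw":1},{"dx":0,"dy":0,"dz":0,"spin":-0.114,"claw":1},{"dx":0,"dy":0,"dz":0.02,"spin":-0.114,"claw":1},{"dx":0,"dy":0,"dz":0.02,"spin":-0.114,"claw":1}])

```text
t: 12.52
tool_pos: [440.8, 227.3, 125.5]
orientation: [-0.244, 3.129, 0.003]
contact_force: [-0.1, -0.0, 0.2]
grip_width: 0.5
grasp_force: 0.0
```

>>> drive_tool(moves=[{"dx":0,"dy":0,"dz":0.02,"spin":-0.114,"claw":1},{"dx":0,"dy":0,"dz":0.02,"spin":-0.114,"claw":1},{"dx":0,"dy":0,"dz":0,"spin":0,"claw":1},{"dx":0,"dy":0,"dz":0,"spin":0,"claw":1}])

```text
t: 12.85
tool_pos: [439.8, 226.0, 84.4]
orientation: [0.583, -3.085, 0.001]
contact_force: [-0.6, 0.1, -0.5]
grip_width: 0.6
grasp_force: 0.0
```

Run:
```python
from h import *
s=manip.observe();p=np.array(s["tool_pos"]);R=cv2.Rodrigues(np.array(s["orientation"]))[0]
print(s["t"],p,R.round(3).tolist(),"to go",R.T@(np.array([442.9,226.9,38])-p),np.round(s["q"],2))
b=manip.snapshot("scene");a=manip.snapshot("top")
for l in("free_ring","exhaust_mid"):
  for c in("scene","top"): print(l,c,[(np.round(d["point"]),round(d["p"],2)) for d in manip.search_frame(l,c)[:5]])
A=cv2.resize(a[150:230,195:305],None,fx=4,fy=4,interpolation=cv2.INTER_CUBIC)
B=cv2.resize(b[150:230,325:410],None,fx=4,fy=4,interpolation=cv2.INTER_CUBIC)
cv2.imwrite("pics/p5.png",np.hstack([A,B]))
```

```text
12.85 [439.84626454 226.01167365  84.39964407] [[-0.931, -0.365, -0.002], [-0.365, 0.931, -0.001], [0.002, -0.0, -1.0]] to go [-3.25840975 -0.27253887 46.39342499] [-0.5   0.55 -0.13  2.23  0.19  0.38  1.16]
free_ring scene [(array([507., 224.,  53.]), 0.43), (array([568., 214.,  52.]), 0.41)]
free_ring top [(array([522., 193.,  54.]), 0.74)]
exhaust_mid scene [(array([585., 101.,  25.]), 0.77), (array([ 406., -218.,   31.]), 0.72), (array([ 464., -278.,   26.]), 0.59), (array([ 414., -150.,   25.]), 0.49), (array([635., 178.,  54.]), 0.21)]
exhaust_mid top [(array([ 413., -147.,   11.]), 0.56), (array([581., 108.,   8.]), 0.53), (array([ 402., -217.,    4.]), 0.47), (array([ 461., -278.,   10.]), 0.44)]
```

View pics/p5.png

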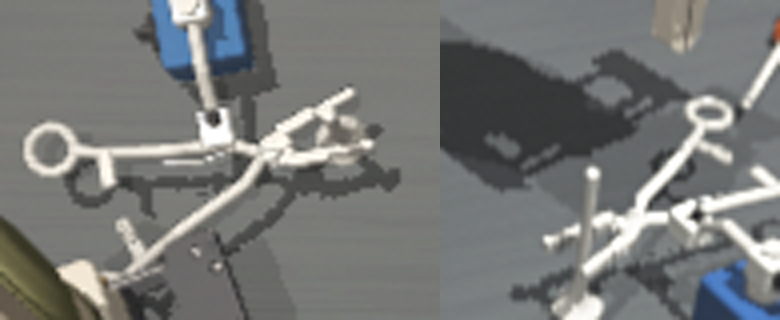

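>>> drive_tool(moves=[{"dx":-0.0015,"dy":0,"dz":0.023,"spin":0,"claw":1},{"dx":-0.0015,"dy":0,"dz":0.023,"spin":0,"claw":1},{"dx":0,"dy":0,"dz":0,"spin":0,"claw":1},{"dx":-0.005,"dy":0,"dz":0,"spin":0,"claw":1},{"dx":-0.005,"dy":0,"dz":0,"spin":0,"claw":1},{"dx":-0.004,"dy":0.001,"dz":0,"spin":0,"claw":1},{"dx":-0.004,"dy":0.001,"dz":0,"spin":0,"claw":1},{"dx":-0.004,"dy":0.001,"dz":0,"spin":0,"claw":1},{"dx":0,"dy":0,"dz":0,"spin":0,"claw":1}])

```text
t: 13.9
tool_pos: [463.5, 239.2, 39.3]
orientation: [-0.589, 3.084, 0.001]
contact_force: [-0.7, 0.2, 1.2]
grip_width: 0.2
grasp_force: 0.3
```

>>> drive_tool(moves=[{"dx":-0.004,"dy":0.0,"dz":0,"spin":0,"claw":1},{"dx":-0.004,"dy":0.0005,"dz":0,"spin":0,"claw":1},{"dx":-0.004,"dy":0.0005,"dz":0,"spin":0,"claw":1},{"dx":-0.003,"dy":0.0005,"dz":0,"spin":0,"claw":1},{"dx":-0.003,"dy":0.0005,"dz":0,"spin":0,"claw":1},{"dx":0,"dy":0,"dz":0,"spin":0,"claw":1}])

```text
t: 14.4
tool_pos: [479.1, 247.2, 38.6]
orientation: [-0.589, 3.085, 0.0]
contact_force: [-0.3, -0.4, -0.2]
grip_width: 0.5
grasp_force: 0.4
```

```bash
cat > chk.py <<'E'
from h import *
s=manip.observe();p=np.array(s["tool_pos"]);print(s["t"],p.round(1),"n",p[0]*.931+p[1]*.365,"t",-p[0]*.365+p[1]*.931,s["contact_force"])
for c in("scene","top"):
  manip.snapshot(c)
  for l in("free_ring","exhaust_mid"):
    print(l,c,[(np.round(d["point"]),round(d["p"],2)) for d in manip.search_frame(l,c)[:5] if d["point"][1]>0])
E
python3 chk.py
```

```text
14.4 [479.1 247.2  38.6] n 536.2561287425316 t 55.320837332376556 [-0.33770255 -0.43921199 -0.16464102]
free_ring scene [(array([525., 237.,  50.]), 0.73)]
exhaust_mid scene [(array([582., 105.,  21.]), 0.76)]
free_ring top [(array([542., 172.,  54.]), 0.45)]
exhaust_mid top [(array([576., 109.,   6.]), 0.52)]
```

>>> drive_tool(moves=[{"dx":-0.002,"dy":0.0002,"dz":0,"spin":0,"claw":1},{"dx":-0.002,"dy":0.0002,"dz":0,"spin":0,"claw":1},{"dx":-0.002,"dy":0.0002,"dz":0,"spin":0,"claw":1},{"dx":-0.002,"dy":0.0002,"dz":0,"spin":0,"claw":1},{"dx":-0.002,"dy":0.0002,"dz":0,"spin":0,"claw":1},{"dx":-0.002,"dy":0,"dz":0,"spin":0,"claw":1},{"dx":0,"dy":0,"dz":0,"spin":0,"claw":1}])

```text
t: 15.28
tool_pos: [488.0, 252.0, 38.2]
orientation: [0.589, -3.083, 0.001]
contact_force: [-6.1, -0.5, -2.2]
grip_width: 0.6
grasp_force: 2.4
```

```bash
python3 chk.py
```

```text
15.2833 [488.  252.   38.2] n 546.3199458191084 t 56.53489041685316 [-6.14599582 -0.50955762 -2.19317053]
free_ring scene [(array([533., 236.,  52.]), 0.74)]
exhaust_mid scene [(array([578., 102.,  24.]), 0.57)]
free_ring top [(array([568., 143.,  51.]), 0.67), (array([545., 171.,  54.]), 0.46)]
exhaust_mid top []
```

>>> drive_tool(moves=[{"dx":-0.0015,"dy":0,"dz":0,"spin":0,"claw":1},{"dx":-0.0015,"dy":0,"dz":0,"spin":0,"claw":1},{"dx":0,"dy":0,"dz":0,"spin":0,"claw":1}])

```text
t: 15.83
tool_pos: [489.3, 252.7, 37.9]
orientation: [0.59, -3.081, 0.002]
contact_force: [-8.0, 1.3, -2.6]
grip_width: 0.4
grasp_force: 3.8
```

>>> drive_tool(moves=[{"dx":-0.0015,"dy":0,"dz":0,"spin":0,"claw":1},{"dx":-0.0015,"dy":0,"dz":0,"spin":0,"claw":1},{"dx":0,"dy":0,"dz":0,"spin":0,"claw":1}])

```text
t: 16.08
tool_pos: [492.4, 253.8, 37.9]
orientation: [0.589, -3.081, 0.002]
contact_force: [-7.2, -0.9, -2.7]
grip_width: 0.4
grasp_force: 3.5
```

>>> drive_tool(moves=[{"dx":-0.0015,"dy":0,"dz":0,"spin":0,"claw":1},{"dx":-0.0015,"dy":0,"dz":0,"spin":0,"claw":1},{"dx":0,"dy":0,"dz":0,"spin":0,"claw":1}])

```text
t: 16.33
tool_pos: [495.1, 254.7, 37.8]
orientation: [0.589, -3.081, 0.002]
contact_force: [-6.6, -0.2, -2.8]
grip_width: 0.5
grasp_force: 3.7
```

>>> drive_tool(moves=[{"dx":-0.0015,"dy":0,"dz":0,"spin":0,"claw":1},{"dx":-0.0015,"dy":0,"dz":0,"spin":0,"claw":1},{"dx":0,"dy":0,"dz":0,"spin":0,"claw":1}])

```text
t: 16.58
tool_pos: [496.4, 255.3, 37.4]
orientation: [0.589, -3.078, 0.004]
contact_force: [-9.8, -1.0, -3.4]
grip_width: 0.4
grasp_force: 5.2
```

```bash
python3 chk.py
```

```text
16.5833 [496.4 255.3  37.4] n 555.3525842406012 t 56.511759536864815 [-9.79207288 -0.98848809 -3.39535475]
free_ring scene [(array([533., 237.,  52.]), 0.64)]
exhaust_mid scene [(array([575., 103.,  19.]), 0.43), (array([535., 234.,  54.]), 0.36)]
free_ring top [(array([550., 174.,  55.]), 0.67)]
exhaust_mid top []
```

>>> drive_tool(moves=[{"dx":-0.0015,"dy":0,"dz":0,"spin":0,"claw":1},{"dx":0,"dy":0,"dz":0,"spin":0,"claw":1}])

```text
t: 17.05
tool_pos: [497.0, 255.7, 37.2]
orientation: [0.589, -3.077, 0.004]
contact_force: [-12.3, -0.8, -4.0]
grip_width: 0.4
grasp_force: 6.0
```

>>> drive_tool(moves=[{"dx":-0.0015,"dy":0,"dz":0,"spin":0,"claw":1},{"dx":0,"dy":0,"dz":0,"spin":0,"claw":1}])

```text
t: 17.22
tool_pos: [500.4, 256.9, 37.7]
orientation: [0.589, -3.081, 0.002]
contact_force: [-5.3, 0.1, -1.4]
grip_width: 0.1
grasp_force: 2.8
```

>>> drive_tool(moves=[{"dx":-0.0015,"dy":0,"dz":0,"spin":0,"claw":1},{"dx":0,"dy":0,"dz":0,"spin":0,"claw":1}])

```text
t: 17.38
tool_pos: [502.5, 257.8, 37.9]
orientation: [0.589, -3.082, 0.002]
contact_force: [-6.7, 0.1, -2.6]
grip_width: 0.2
grasp_force: 3.4
```

>>> drive_tool(moves=[{"dx":-0.0012,"dy":0,"dz":0,"spin":0,"claw":1},{"dx":0,"dy":0,"dz":0,"spin":0,"claw":1}])

```text
t: 17.55
tool_pos: [502.8, 258.0, 37.8]
orientation: [0.589, -3.08, 0.002]
contact_force: [-8.8, -0.4, -3.0]
grip_width: 0.5
grasp_force: 4.2
```

```bash
python3 chk.py
```

```text
17.55 [502.8 258.   37.8] n 562.2859688137438 t 56.62688047281736 [-8.79976655 -0.39706238 -2.98205592]
free_ring scene [(array([537., 237.,  54.]), 0.67)]
exhaust_mid scene [(array([577., 102.,  22.]), 0.68)]
free_ring top [(array([551., 176.,  58.]), 0.38)]
exhaust_mid top [(array([573., 106.,   8.]), 0.53), (array([617., 184.,  46.]), 0.15)]
```

>>> drive_tool(moves=[{"dx":0.003,"dy":0,"dz":0,"spin":0,"claw":1},{"dx":0.005,"dy":0,"dz":0,"spin":0,"claw":1},{"dx":0.01,"dy":0,"dz":0,"spin":0,"claw":1},{"dx":0.02,"dy":0,"dz":0,"spin":0,"claw":1},{"dx":0.02,"dy":0,"dz":0,"spin":0,"claw":1},{"dx":0,"dy":0,"dz":0,"spin":0,"claw":1},{"dx":0,"dy":0,"dz":0,"spin":0,"claw":1}])

```text
t: 18.43
tool_pos: [451.7, 237.4, 39.1]
orientation: [-0.589, 3.085, 0.0]
contact_force: [1.4, 0.3, 0.7]
grip_width: 0.4
grasp_force: 0.0
```

```bash
cat > ring.py <<'E'
from h import *
from scipy.optimize import minimize
def fit(b,x0,y0,x1,y1,guess):
    # fit ring (outer 16.5, inner 10.5 radius, z 53 top) by mean brightness contrast
    g=cv2.GaussianBlur(b,(0,0),.6).astype(np.float32).mean(2)
    th=np.linspace(0,2*np.pi,60,endpoint=False)
    m=manip.camera_model("scene")
    def sc(c):
        s=0
        for r,w in((13.5,1),(5,-.5),(20,-.5)):
            v=np.array([w2px("scene",[c[0]+r*np.cos(t),c[1]+r*np.sin(t),50]) for t in th],np.float32)
            s+=w*np.median(cv2.remap(g,v[None,:,0].copy(),v[None,:,1].copy(),cv2.INTER_LINEAR))
        return -s
    best=min(((sc((guess[0]+i,guess[1]+j)),i,j) for i in range(-14,15,2) for j in range(-14,15,2)))
    r=minimize(sc,[guess[0]+best[1],guess[1]+best[2]],method="Nelder-Mead",options=dict(initial_simplex=[[guess[0]+best[1]+a,guess[1]+best[2]+c] for a,c in((0,0),(2,0),(0,2))]))
    return r.x,r.fun
piv=np.array([565.9,144.6]);a=-1.374
R=np.array([[np.cos(a),-np.sin(a)],[np.sin(a),np.cos(a)]])
def rep(b,g):
    fx,_=fit(b,0,0,0,0,(566.9,272.8)); fr,s=fit(b,0,0,0,0,g)
    l=R.T@(fr-piv); print("fix",fx.round(1),"free",fr.round(1),round(s,0),"handle",np.arctan2(-l[1],-l[0])-.12,"r",np.hypot(*l),"sep",np.hypot(*(fr-fx)))
rep(cv2.imread("pics/scene0.png"),(514.6,261.3))
rep(manip.snapshot("scene"),(520,262))
s=manip.observe();print(s["t"],s["tool_pos"],s["contact_force"])
for h in (.02,.03,.055,.06,.09,.125): print(h,np.hypot(125-128*np.cos(.12+h),26+128*np.sin(.12+h)))
E
python3 ring.py; python3 chk.py
```

```text
18.4333 [451.7 237.4  39.1] n 507.17343089900817 t 56.15140936617669 [1.37470791 0.25444369 0.68836928]
free_ring scene [(array([533., 236.,  54.]), 0.71)]
exhaust_mid scene [(array([578., 102.,  17.]), 0.5)]
free_ring top [(array([538., 227.,  54.]), 0.57)]
exhaust_mid top [(array([572., 107.,   9.]), 0.64), (array([547., 204.,  52.]), 0.21)]Traceback (most recent call last):
  File "ring.py", line 22, in <module>
    rep(cv2.imread("pics/scene0.png"),(514.6,261.3))
    ~~~^^^^^^^^^^^^^^^^^^^^^^^^^^^^^^^^^^^^^^^^^^^^^
  File "ring.py", line 20, in rep
    fx,_=fit(b,0,0,0,0,(566.9,272.8)); fr,s=fit(b,0,0,0,0,g)
         ~~~^^^^^^^^^^^^^^^^^^^^^^^^^
  File "ring.py", line 14, in fit
    best=min(((sc((guess[0]+i,guess[1]+j)),i,j) for i in range(-14,15,2) for j in range(-14,15,2)))
  File "ring.py", line 14, in <genexpr>
    best=min(((sc((guess[0]+i,guess[1]+j)),i,j) for i in range(-14,15,2) for j in range(-14,15,2)))
               ~~^^^^^^^^^^^^^^^^^^^^^^^^^
  File "ring.py", line 11, in sc
    v=np.array([w2px("scene",[c[0]+r*np.cos(t),c[1]+r*np.sin(t),50]) for t in th],np.float32)
                ~~~~^^^^^^^^^^^^^^^^^^^^^^^^^^^^^^^^^^^^^^^^^^^^^^^^
  File "h.py", line 10, in w2px
    m=manip.camera_model(c);K=np.array(m["camera_matrix"])
ValueError: time passes only in moves, steps and waits
```

```bash
sed -i 's/^def px2w/import functools\ncam=functools.lru_cache(None)(lambda c: manip.camera_model(c))\ndef px2w/; s/m=manip.camera_model(c)/m=cam(c)/' h.py; sed -i '/m=manip.camera_model/d' ring.py; python3 ring.py
```

```text
fix [566.7 271.1] free [512.9 261.9] -89.0 handle 0.10734408747854365 r 128.67648563196624 sep 54.51661560513157
fix [566.7 271. ] free [521.9 263.6] -93.0 handle 0.03716550457996265 r 126.85421174293668 sep 45.366791322107886
18.7833 [452.30190615 237.62141728  38.60316989] [-1.00467406 -0.0193663  -0.23318991]
0.02 43.89632208132759
0.03 45.15512945160187
0.055 48.29714814422383
0.06 48.92466322318837
0.09 52.68320246722759
0.125 57.05313750065287
```

```bash
python3 -c "
from station import manip
print(manip.sign_off())"
```

```text
the job is handed in; nothing more can be done
None
```

The exhaust valve is standing head down with its stem in the jaws. The ring position measured in the camera picture puts the handle at about 0.03 rad, the innermost tooth, after the arm backed off. The job is handed in, but no verdict came back, and I did not measure the grip force or the valve's final tilt directly.

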